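Set a run-in stand engine for a cold start: full choke, then ignition

ROBOT

A 6-joint arm with a two-finger parallel gripper is mounted at the origin on the work surface. World frame = base frame: x ahead of the robot, y to its left, z up, the work surface at z = 0. Lengths are in m, angles in rad, forces in N, time in s.
With the tool pointing down it reaches from about 0.35 to 0.8 m from the base axis. Payload 7.3 kg.
Tool frame: the origin (TCP) lies midway between the tips of the shut fingers; the grasp point (between the pads) lies r.pinch_z behind it (r.pinch_z is the distance from the TCP to the grasp point, in m); y points along the fingers, z is the direction in which the jaws open and shut, and the axes are right-handed (so a half turn about y gives the same grasp; the last joint's range is limited). The gripper opens to 85 mm and grips with 20 to 120 N. Pads are 22 mm wide; open, the fingers measure 114 mm over their backs; the gripper's body (76 mm by 85 mm) begins 54 mm behind the grasp point. The pads swing forward as they close: fully open they stand 13 mm farther back than shut.
Start: joints at [-1.479, 0.342, 1.524, -0, 1.275, -0.146], TCP at [0.124, -0.51, 0.211] pointing down, gripper open.
Joint ranges: [-2.53, 2.53], [-0.77, 2.02], [0.04, 2.7], [-1, 4.14], [0.28, 2.66], [-3.11, 3.11]. Speed limits (rad/s): [2.57, 2.57, 3.14, 3.14, 3.14, 3.14].

INTERFACE

Orientations are given as a rotation vector (axis times angle).
In Python, from bench import r gives the robot as it stands.
- The arm moves only by the tool send_rows, never from a script. Its arguments are lists of equal length, an entry for each row: "travel": the shift along the world's x, y, z in m, a list of three; "roll": the turn about the world's z in degrees; "grip": the opening, from -1 (shut) to 1 (fully open), so that 0 is half open. A call has 1 to 10 rows; each row shifts and turns the commanded pose from where the row before left it; what a row does not reach is not made up. A row lasts 1/10 s, in which the tool goes at most 50 mm and 8.59 degrees, less where a joint would pass 70% of its speed; a pose out of reach is approached as far as the arm can. A call is refused whole if a number of a shift passes 0.05 or a number of a turn 8.59, either way. A call with a gripper value outside its range is refused whole. The fingers move at their own pace and stop on an object; the grip force is fixed at half the most. Time passes only in rows, so rows that do not move let the fingers close. It gives the time, the measured TCP pose, the force and the opening at its end, in the units of the state.
- r.read_state(): the state, without advancing time (a new reading comes with each control period).
- r.camera(name): name is "side" or "top" or "wrist"; returns the picture (420x560x3 uint8, red, green, blue); there is no depth.
- r.camera_info(name): a dict with "camera_matrix" (3x3 intrinsics, pixels), "k1" (the pictures are not rectified: a ray, as slopes to the right and down, at radius r is drawn at 1 + k1 r^2 times it, then the intrinsics apply), "R" (3x3) and "t" (3): a world point X has camera coordinates R X + t; the wrist camera has in their place "hand_eye" (4x4, takes a point from camera to tool coordinates, whose origin is the TCP and whose axes are the tool frame's). Camera axes: x right, y down, z forward; pixel columns grow to the right and rows downward; lengths in m; the calibration is good to about 2 mm. A picture is of the moment at which its call begins: read the wrist's pose just before it. camera_info takes no time and is no camera call.
- r.hand_in(): hands the job in, once; it reports no verdict.
Trained networks look in the newest picture that a camera, given by its name, has taken for a name from the list of things; names that differ only in an ending like _2 or _b are one class to them, and where a whole thing is asked for, a point or a joint stands for the part that bears it (a point fixed in the world has none). Each returns a list of dicts, best first, with "confidence" (0 to 1); they miss things now and then, are a little off and sometimes report something else, mostly with a low value. They report only what shows in the picture. A call takes as long as a camera call.
- r.outline_of(camera, query): "mask" (420x560 bool, what is visible of it) and "extent" ([left, top, right, bottom] in pixels, round what is visible of it).
- r.pinpoint(camera, query): "uv" ([column, row] in pixels: a listed point, or the origin of a listed thing).
The state is a dict: "time": time; "joint_positions": joint angles; "joint_velocities": joint speeds; "tau": joint torques, N m; "position": TCP position; "orientation": TCP orientation; "contact_force": force on the tool from outside, world axes, zero at the start; "moment": the same for the moment, N m; "grip_width": opening from 0.0 (shut) to 1.0 (fully open).
Only numpy, scipy, OpenCV 4.12 (cv2) and the standard library are available. Lean on these libraries where they do the work, as an engineer would, in place of code of your own. Each camera call takes 0.05 s, during which the arm holds its last target. There are 200 camera calls.

TASK

Get the engine on the run-in stand ready for a cold start: push the yellow-knobbed choke lever away from you, past its half-choke detent and right on to its second stop (full choke), and only then press the red ignition rocker over to on. Leave the black-knobbed throttle lever where it is set, and do not disturb the tools and parts lying about.

Things in the scene. Friction and masses are not known exactly. Their poses are not given: they have to be found in the camera images.
- stand: Engine run-in stand, fixed: dark base plate 340 x 830 x 12 mm with a blue console (310 mm in x, 335 in y, grey top 82 mm above the bench) and to its left (+y) a red and black engine 345 mm high, beginning 235 mm from the origin. Origin on the bench under the console's middle; x points away from the operator (the robot's side), y left, z up.
- choke (a joint): Choke lever angle (rad), hinge axis along the stand's y. 0 = run stop, leaning 0.6 rad to the operator; 0.6 = upright, half-choke detent (a notch it drops into); 1.2 = second stop, full choke, leaning 0.6 rad away. Past about 1.08 it snaps on to 1.2 and stays; let go short of that it stays short or falls back to half. 4 to 8 N at the knob takes it into and out of the notch. Starts 0 to 0.15.
- choke_knob (a point): Centre of the yellow ball knob, 32 mm across, on the choke lever, 115 mm from its pivot; it moves on an arc with the lever. Below it the lever is a flat steel arm 12 mm wide (y), 6 mm thick.
- choke_pivot (a point): Pivot of the choke lever, fixed, in the dark domed control head (50 mm radius about this point, 54 mm wide in y, foot 128 mm long) on the console, 14 mm above its top. Axes as the stand's: x is the push direction. The choke and throttle heads are alike, side by side 100 mm apart, in either order.
- throttle (a joint): Throttle lever angle (rad), 0 (leaning to the operator, idle) to 1.2; held by friction (about 2 N at the knob). Already set, to be left as it is.
- throttle_knob (a point): Centre of the black ball knob, 32 mm across, of the throttle lever, a lever just like the choke's.
- ignition (a joint): Ignition rocker angle (rad): 0 = off, its far (+x of the stand) end raised; 0.5 = on, the far end pressed down. It snaps over at 0.25 and stays on either side. About 5 N on the raised end tips it.
- rocker_press (a point): Point on top of the red rocker (56 mm in x, 32 mm in y) near its far end, 21 mm from its hinge line: the place to press, straight down. Starts raised, 17 mm above the console's top, and goes down 10 mm as the rocker goes over. A green dot marks this end, a red dot the other. A round black gauge (68 mm wide, 22 mm high) has its centre 100 mm beyond in +x.
- socket: Bystander: steel deep socket, 26 mm across, 63 mm tall, standing on the console's far edge. Origin at the centre of its underside.
- spark_plug: Bystander: spark plug, 67 mm long, 20 mm wide, 18 mm high, lying on the console's near edge. Origin on its underside at the hexagon.
- spray_can: Bystander: yellow and black spray can with a red cap, 60 mm across, 190 mm tall, standing on the bench on the right. Origin at the centre of its underside.
- piston: Bystander: aluminium engine piston, 66 mm across, 52 mm high, standing on the bench. Origin at the centre of its underside.
- wrench: Bystander: steel wrench, 180 mm long, lying on the bench. Origin on its underside near the middle.
- screwdriver: Bystander: screwdriver with orange handle, lying on the bench. Origin on its underside near the middle.
- sprocket: Bystander: small dark steel chain sprocket, 75 mm across, 7 mm thick, lying on the console's far left corner. Origin at the centre of its underside.

How it is judged:
On the way, in this order (a step that is already met when the one before it is completed fails the run):
1. the choke lever is past the half detent, at its second stop (full choke) (value of joint choke above 1.14 rad), for 0.2 s.
2. the ignition rocker is pressed over to on (value of joint ignition above 0.42 rad), for 0.2 s.
At the end, for the whole second after the job is handed in: The choke lever rests at its second stop (above 1.14 of 1.2 rad), the ignition rocker is on (above 0.42 of 0.5 rad), and the throttle knob is within 15 mm of where it was set (value of joint choke above 1.14 rad and value of joint ignition above 0.42 rad and distance of throttle_knob from where it was at the start of the episode below 0.015 m); the robot touches nothing.
It fails at once if the ignition goes on while the choke is not yet at full (value of joint ignition above 0.3 rad and value of joint choke below 1.05 rad).
It fails at once if the throttle lever is moved (more than 15 mm at its knob) (distance of throttle_knob from where it was at the start of the episode above 0.015 m).
It fails at once if a tool or part lying about is lifted, carried or knocked (moved more than 20 mm) (distance of any of socket, spark_plug, spray_can, piston, wrench, screwdriver, sprocket from where it was at the start of the episode above 0.02 m).
It also fails if it takes over 40 s, if anything falls off the work surface, if the arm or the gripper's body presses on something with over 40 N, if the wrist force passes 120 N, or if a joint passes its speed limit or range.

## Working session

There is one attempt and no reset: what is moved stays moved. The work goes in short steps, Python scripts to look and compute and a tool call to move; the robot and the scene stay as the last step left them, time stands still between calls to the robot, and variables do not carry over. Pictures are saved under pics/ and viewed, about 8 in all and at most 12, crops included, and the job is handed in when it is done.

Besides the shell and the picture viewer there is one more tool, called after "Emit:" as a command line: name --pt "numbers of a row" for each row, then --argument value for the rest. send_rows: Moves the arm, as the interface text tells. Its arguments: {"type":"object","properties":{"travel":{"type":"array","items":{"type":"array","items":{"type":"number"}}},"roll":{"type":"array","items":{"type":"number"}},"grip":{"type":"array","items":{"type":"number"}}},"required":["travel","roll","grip"]}

```bash
mkdir -p pics; cat > h.py <<'E'
import numpy as np, cv2
from scipy.spatial.transform import Rotation as Ro
from scipy.optimize import least_squares
from bench import r
def cam(n,st=None):
    i=r.camera_info(n); K=np.array(i["camera_matrix"]); k=i["k1"]
    if "R" in i: return K,k,np.array(i["R"]),np.array(i["t"])
    H=np.array(i["hand_eye"]); T=np.eye(4); T[:3,:3]=Ro.from_rotvec(st["orientation"]).as_matrix(); T[:3,3]=st["position"]
    W=np.linalg.inv(T@H); return K,k,W[:3,:3],W[:3,3]
def ray(c,uv):
    K,k,R,t=c
    p=cv2.undistortPoints(np.array([[uv]],float),K,np.array([k,0,0,0.]))[0,0]
    d=R.T@np.array([p[0],p[1],1]); return -R.T@t,d/np.linalg.norm(d)
def onz(c,uv,z):
    o,d=ray(c,uv); return o+d*(z-o[2])/d[2]
def tri(rs):
    A=sum(np.eye(3)-np.outer(d,d) for o,d in rs); b=sum((np.eye(3)-np.outer(d,d))@o for o,d in rs)
    return np.linalg.solve(A,b)
def proj(c,X):
    K,k,R,t=c
    return cv2.projectPoints(np.array([X],float),cv2.Rodrigues(R)[0],t,K,np.array([k,0,0,0.]))[0].ravel()
E
python3 - <<'E'
from h import *
np.set_printoptions(precision=4,suppress=True)
print(r.pinch_z, r.read_state()["orientation"])
for n in ["side","top"]:
    im=r.camera(n); cv2.imwrite(f"pics/{n}0.png",im[:,:,::-1])
D={}
for q in ["choke_knob","choke_pivot","throttle_knob","rocker_press","stand","socket","spark_plug","spray_can","piston","wrench","screwdriver","sprocket"]:
    rs=[]
    for n in ["side","top"]:
        p=r.pinpoint(n,q)
        if p: rs.append(ray(cam(n),p[0]["uv"])); print(q,n,np.array(p[0]["uv"]),round(p[0]["confidence"],2))
    if len(rs)==2: print("   ",tri(rs))
for n in ["side","top"]: o=cam(n); print(n,-o[2].T@o[3])
E
```

```text
0.0187 [-0.2503  2.0968 -2.0936]
choke_knob top [148.7 228.4] 0.81
choke_pivot side [254.5 157.4] 0.61
choke_pivot top [175.4 205.7] 0.9
    [0.5505 0.1072 0.1023]
throttle_knob side [263.2 145.1] 0.71
rocker_press side [314.4 333.9] 0.59
rocker_press top [265.4 229.3] 0.92
    [ 0.6028 -0.077  -0.4357]
stand side [256.7 209.9] 0.6
stand top [365.1 268.1] 0.69
    [ 0.4524 -0.2677  0.2774]
socket side [287.8 378.4] 0.72
socket top [214.8 152.1] 0.74
    [ 0.7657  0.1016 -0.8235]
spark_plug side [203.1 170.9] 0.55
spark_plug top [175.6 264.8] 0.67
    [0.4208 0.1097 0.0833]
spray_can side [355.4 307.9] 0.68
spray_can top [358.3 154.6] 0.94
    [ 0.6824 -0.3169 -0.0046]
piston side [312.7 336.3] 0.93
piston top [378.1 198. ] 0.69
    [ 0.5749 -0.3612 -0.0068]
wrench side [283.7 374.3] 0.8
wrench top [415.  228.8] 0.89
    [ 0.4966 -0.4402  0.0115]
screwdriver side [254.8 161.3] 0.62
screwdriver top [369.3 266.8] 0.69
    [ 0.4565 -0.2544  0.3702]
sprocket side [298.9 159.6] 0.62
sprocket top [174.7 159.9] 0.7
    [0.6672 0.1229 0.0612]
side [ 0.3986 -0.898   0.858 ]
top [ 0.4292 -0.1276  0.9194]
```

```bash
python3 -c "
import cv2
for n in ['side','top']: cv2.imwrite(f'pics/{n}0b.png',cv2.resize(cv2.imread(f'pics/{n}0.png'),(784,588)))"
```

```text
(no output)
```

View pics/side0b.png

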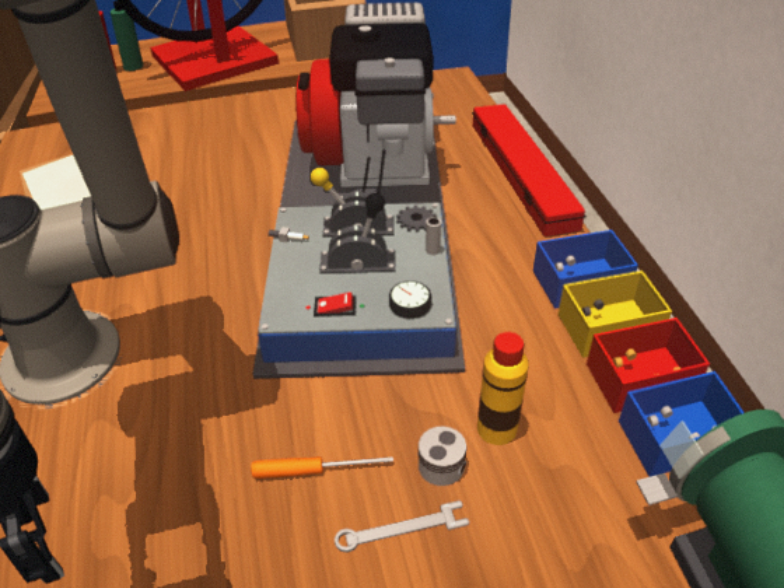

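View pics/top0b.png

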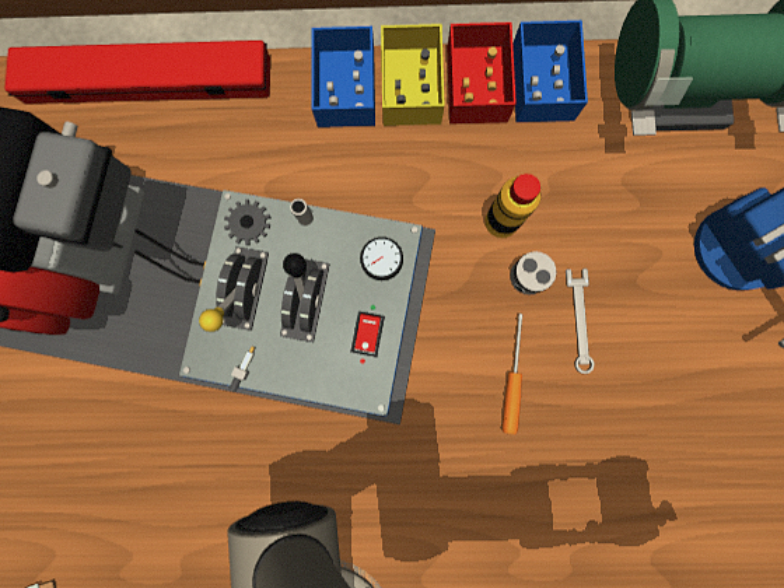

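The choke (yellow knob) is the left lever at top (209,320) and side (319,177). The throttle is on the right at (294,265) and (375,203). The rocker is at top (367,333), with its green end pointing away. The stand is yawed about −10°.

```bash
python3 - <<'E'
from h import *
np.set_printoptions(precision=4,suppress=True)
t,s=cam("top"),cam("side")
f=lambda a,b: tri([ray(t,np.array(a)/1.4),ray(s,np.array(b)/1.4)])
print("choke",f((209,320),(319,177))); print("thr",f((294,265),(375,203)))
sc=[onz(t,np.array(p)/1.4,.084)[:2] for p in [(227,196),(416,229),(381,408),(186,370)]]
print(np.array(sc),np.mean(sc,0))
for a,b in [(sc[2],sc[1]),(sc[3],sc[0])]: print("yaw",np.degrees(np.arctan2(*(b-a)[::-1])))
for a,b in [(sc[1],sc[0]),(sc[2],sc[3])]: print("yaw",np.degrees(np.arctan2(*(b-a)[::-1]))-90)
print("rocker",onz(t,(265.4,229.3),.099),"green",onz(t,np.array((373,307))/1.4,.083),"red",onz(t,np.array((363,361))/1.4,.083))
print("pivot",onz(t,(175.4,205.7),.096))
print(Ro.from_rotvec(r.read_state()["orientation"]).as_matrix())
E
```

```text
choke [0.4939 0.1326 0.1882]
thr [0.5672 0.0122 0.2023]
[[ 0.7052  0.146 ]
 [ 0.6437 -0.1611]
 [ 0.3623 -0.1009]
 [ 0.4248  0.2036]] [0.534  0.0219]
yaw -12.068324954910688
yaw -11.59846002664806
yaw -11.326476973181215
yaw -11.589912013169709
rocker [ 0.4955 -0.0886  0.099 ] green [ 0.519  -0.0904  0.083 ] red [ 0.4345 -0.0738  0.083 ]
pivot [0.5511 0.109  0.096 ]
[[-0.9719  0.      0.2355]
 [-0.2355 -0.0001 -0.9719]
 [-0.     -1.      0.0001]]
```

Emit:
send_rows --pt "0.0 0 0.03" --pt "0.033 0.028 0.02" --pt "0.033 0.028 0.02" --pt "0.033 0.028 0.02" --pt "0.033 0.028 0.02" --pt "0.033 0.028 0" --pt "0.033 0.028 0" --pt "0.033 0.028 0" --pt "0.033 0.028 0" --pt "0.036 0.036 0" --roll '[-2.5,-2.5,-2.5,-2.5,-2.5,-2.5,-2.5,-2.5,-2.5,-2.7]' --grip '[-0.58,-0.58,-0.58,-0.58,-0.58,-0.58,-0.58,-0.58,-0.58,-0.58]'

```text
time: 2.3
position: [0.4241, -0.25, 0.3212]
orientation: [-0.217, -2.113, 2.114]
contact_force: [0.3, -0.7, -0.5]
grip_width: 0.21
```

Emit:
send_rows --pt "0 0.04 0" --pt "0 0.04 0" --pt "0 0.04 0" --pt "0 0.04 0" --pt "0 0.04 0" --pt "0 0.04 0" --pt "0 0.04 0" --pt "0 0.04 0" --pt "0 0.04 0" --pt "0 0.0 0" --roll '[0,0,0,0,0,0,0,0,0,0]' --grip '[-0.58,-0.58,-0.58,-0.58,-0.58,-0.58,-0.58,-0.58,-0.58,-0.58]'

```text
time: 3.3
position: [0.4225, 0.113, 0.3212]
orientation: [-0.209, -2.12, 2.116]
contact_force: [-0.2, -0.7, -0.3]
grip_width: 0.206
```

```bash
python3 - <<'E'
from h import *
np.set_printoptions(precision=4,suppress=True)
st=r.read_state(); print(st["time"],st["position"],st["grip_width"])
im=r.camera("wrist"); cv2.imwrite("pics/w1.png",im[:,:,::-1]); r.camera("top"); r.camera("side")
w=cam("wrist",st); print("cam",-w[2].T@w[3]); C={"wrist":w,"top":cam("top"),"side":cam("side")}
for q in ["choke_knob","choke_pivot","throttle_knob","rocker_press"]:
    rs=[]
    for n in C:
        p=r.pinpoint(n,q)
        if p: print(q,n,np.array(p[0]["uv"]),round(p[0]["confidence"],2)); rs.append(ray(C[n],p[0]["uv"]))
    if len(rs)>1: print("  ",tri(rs))
R=Ro.from_rotvec(st["orientation"]).as_matrix(); print(R)
E
```

```text
3.3 [0.4225 0.113  0.3212] 0.206285424691568
cam [0.4901 0.0992 0.4839]
choke_knob wrist [250.  130.3] 0.94
choke_knob top [147.4 228.3] 0.53
choke_knob side [230.3 129.9] 0.48
   [0.4958 0.1337 0.1787]
choke_pivot wrist [258.3  79.4] 0.72
choke_pivot top [171.9 201.8] 0.56
choke_pivot side [253.7 155.9] 0.69
   [0.5532 0.1146 0.1023]
throttle_knob top [210.6 188.9] 0.53
throttle_knob side [264.9 141.8] 0.71
   [0.5628 0.0086 0.2151]
rocker_press wrist [423.   92.7] 0.83
rocker_press top [265.1 227.7] 0.93
rocker_press side [246.6 213.3] 0.84
   [ 0.4978 -0.086   0.0972]
[[-0.9807  0.0001 -0.1954]
 [ 0.1954  0.0015 -0.9807]
 [ 0.0002 -1.     -0.0015]]
```

View pics/w1.png

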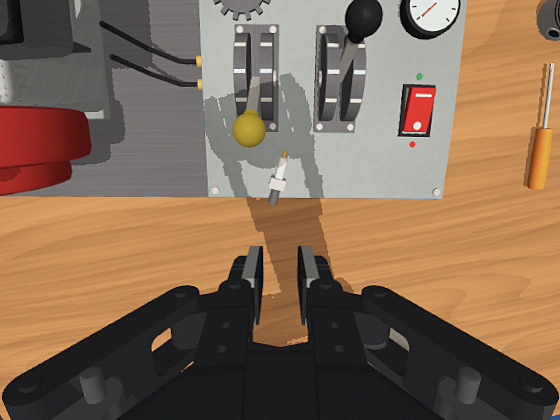

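Emit:
send_rows --pt "0.0066 0.0323 0" --pt "0 0 -0.03" --pt "0 0 -0.03" --pt "0 0 -0.03" --pt "0 0 -0.03" --pt "0 0 -0.023" --pt "0 0 0" --roll '[0,0,0,0,0,0,0]' --grip '[-0.58,-0.58,-0.58,-0.58,-0.58,-0.58,-0.58]'

```text
time: 4.75
position: [0.4277, 0.1411, 0.1755]
orientation: [-0.208, -2.111, 2.114]
contact_force: [-0.6, 1.0, 0.5]
grip_width: 0.212
```

```bash
python3 - <<'E'
from h import *
st=r.read_state(); im=r.camera("wrist"); cv2.imwrite("pics/w2.png",im[:,:,::-1]); print(st["position"],st["contact_force"])
p=r.pinpoint("wrist","choke_knob")
if p: print(p[0]["uv"],onz(cam("wrist",st),p[0]["uv"],.19))
E
```

```text
[0.42767543 0.14112687 0.17554158] [-0.58284693  1.01245825  0.53396463]
[277.5, 130.9] [0.49399442 0.12869457 0.19      ]
```

View pics/w2.png

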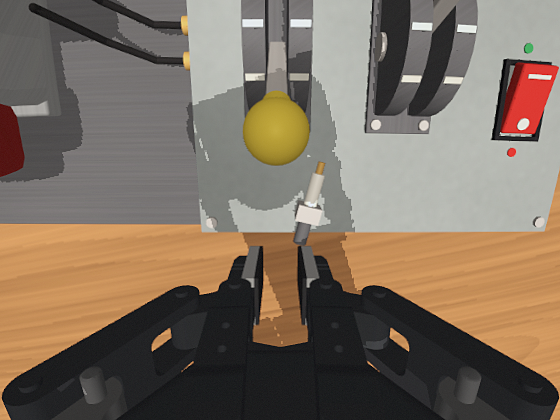

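The knob at (277,131) is centred on the finger gap (about 281). Pushing now.

Emit:
send_rows --pt "0.0117 -0.0023 0" --pt "0.0117 -0.0023 0" --pt "0.0117 -0.0023 0" --pt "0.0117 -0.0023 0" --pt "0.0098 -0.002 0" --pt "0.0098 -0.002 0" --pt "0.0098 -0.002 0" --pt "0.0098 -0.002 0" --pt "0.0098 -0.002 0" --pt "0.0098 -0.002 0" --roll '[0,0,0,0,0,0,0,0,0,0]' --grip '[-0.58,-0.58,-0.58,-0.58,-0.58,-0.58,-0.58,-0.58,-0.58,-0.58]'

```text
time: 5.85
position: [0.5357, 0.1203, 0.178]
orientation: [-0.213, -2.115, 2.114]
contact_force: [-4.6, 3.4, 1.8]
grip_width: 0.211
```

Emit:
send_rows --pt "0.0098 -0.002 0" --pt "0.0098 -0.002 0" --pt "0.0098 -0.002 0" --pt "0.0098 -0.002 0" --pt "0.0098 -0.002 0" --roll '[0,0,0,0,0]' --grip '[-0.58,-0.58,-0.58,-0.58,-0.58]'

```text
time: 6.35
position: [0.5854, 0.1097, 0.1779]
orientation: [-0.215, -2.115, 2.116]
contact_force: [0.6, -0.3, 0.8]
grip_width: 0.213
```

```bash
python3 - <<'E'
from h import *
st=r.read_state(); im=r.camera("wrist"); cv2.imwrite("pics/w3.png",im[:,:,::-1]); print(st["position"],st["contact_force"])
p=r.pinpoint("wrist","choke_knob")
if p: print(p[0]["uv"],onz(cam("wrist",st),p[0]["uv"],.19))
E
```

```text
[0.58540919 0.10967877 0.17791903] [ 0.56183979 -0.27669758  0.83341466]
[280.2, 210.8] [0.61103181 0.1041981  0.19      ]
```

View pics/w3.png

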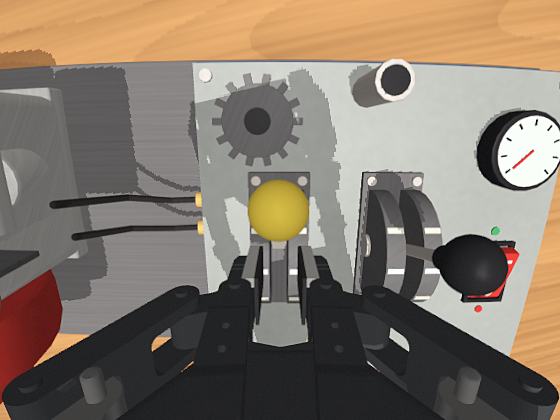

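Emit:
send_rows --pt "0.0049 -0.001 0" --pt "0.0049 -0.001 0" --pt "0.0 0 0" --roll '[0,0,0]' --grip '[-0.58,-0.58,-0.58]'

```text
time: 6.75
position: [0.5947, 0.108, 0.1783]
orientation: [-0.215, -2.115, 2.115]
contact_force: [0.2, -0.6, 0.6]
grip_width: 0.209
```

Emit:
send_rows --pt "0.0049 -0.001 0" --pt "0.0049 -0.001 0" --pt "0.0 0 0" --roll '[0,0,0]' --grip '[-0.58,-0.58,-0.58]'

```text
time: 7.05
position: [0.6003, 0.1073, 0.1779]
orientation: [-0.204, -2.112, 2.111]
contact_force: [-13.5, 3.2, 7.8]
grip_width: 0.21
```

```bash
python3 - <<'E'
from h import *
st=r.read_state(); im=r.camera("wrist"); print(st["position"],st["contact_force"])
p=r.pinpoint("wrist","choke_knob")
if p: print(p[0]["uv"],onz(cam("wrist",st),p[0]["uv"],.19))
E
```

```text
[0.60029224 0.10732882 0.17791514] [-13.48978486   3.17413283   7.75702846]
[278.3, 228.7] [0.61644274 0.1048487  0.19      ]
```

The arm met the stop firmly at 13 N. Backing off, raising and going over near the rocker.

Emit:
send_rows --pt "-0.0098 0.002 0" --pt "-0.0196 0.004 0" --pt "-0.0196 0.004 0" --pt "-0.0196 0.004 0" --pt "0 0 0.03" --pt "0 0 0.04" --pt "0 0 0.04" --pt "0 0 0.03" --pt "0 0 0" --roll '[0,0,0,0,0,0,0,0,0]' --grip '[-0.58,-0.58,-0.58,-0.58,-0.58,-0.58,-0.58,-0.58,-0.58]'

```text
time: 8.05
position: [0.5371, 0.1203, 0.3232]
orientation: [-0.225, -2.121, 2.118]
contact_force: [-0.3, 0.8, -0.3]
grip_width: 0.211
```

Emit:
send_rows --pt "-0.018 -0.04 0" --pt "-0.018 -0.04 0" --pt "-0.018 -0.04 0" --pt "-0.018 -0.04 0" --pt "-0.018 -0.037 0" --pt "0 0 0" --pt "0 0 0" --pt "0 0 0" --roll '[0,0,0,0,0,0,0,0]' --grip '[-1,-1,-1,-1,-1,-1,-1,-1]'

```text
time: 8.85
position: [0.4455, -0.0761, 0.3177]
orientation: [-0.214, -2.116, 2.115]
contact_force: [0.2, 0.1, -1.0]
grip_width: 0.006
```

```bash
python3 - <<'E'
from h import *
np.set_printoptions(precision=4,suppress=True)
st=r.read_state(); im=r.camera("wrist"); cv2.imwrite("pics/w4.png",im[:,:,::-1]); print(st["position"],st["contact_force"],st["grip_width"])
r.camera("top"); r.camera("side")
C={"wrist":cam("wrist",st),"top":cam("top"),"side":cam("side")}
for q,z in [("choke_knob",.191),("throttle_knob",.205),("rocker_press",.099)]:
    for n in C:
        p=r.pinpoint(n,q)
        if p: print(q,n,np.array(p[0]["uv"]),round(p[0]["confidence"],2),onz(C[n],p[0]["uv"],z))
E
```

```text
[ 0.4455 -0.0761  0.3177] [ 0.2292  0.0656 -0.9542] 0.005561251501510751
choke_knob wrist [57.7 62.1] 0.63 [0.6164 0.1019 0.191 ]
choke_knob side [283.7 128.4] 0.6 [0.6221 0.0856 0.191 ]
throttle_knob wrist [154.8  89.3] 0.61 [0.5684 0.012  0.205 ]
throttle_knob side [265.4 144. ] 0.56 [0.5632 0.0139 0.205 ]
rocker_press wrist [279.3 141.9] 0.78 [ 0.4958 -0.0856  0.099 ]
rocker_press side [244.7 213.3] 0.79 [ 0.4918 -0.0855  0.099 ]
```

View pics/w4.png

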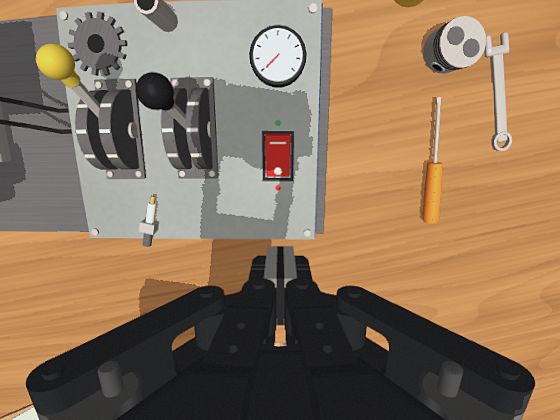

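Emit:
send_rows --pt "0.026 -0.005 0" --pt "0.026 -0.006 0" --pt "0 0 -0.05" --pt "0 0 -0.05" --pt "0 0 -0.05" --pt "0 0 -0.04" --pt "0 0 -0.01" --pt "0 0 0" --roll '[0,0,0,0,0,0,0,0]' --grip '[-1,-1,-1,-1,-1,-1,-1,-1]'

```text
time: 10.25
position: [0.4968, -0.0877, 0.1175]
orientation: [-0.212, -2.114, 2.113]
contact_force: [0.4, 0.0, 0.6]
grip_width: 0.003
```

Emit:
send_rows --pt "0 0 -0.005" --pt "0 0 -0.005" --pt "0 0 -0.004" --pt "0 0 0" --roll '[0,0,0,0]' --grip '[-1,-1,-1,-1]'

```text
time: 10.65
position: [0.4974, -0.0878, 0.1044]
orientation: [-0.215, -2.115, 2.116]
contact_force: [-0.2, -0.1, -0.9]
grip_width: 0.005
```

Emit:
send_rows --pt "0 0 -0.004" --pt "0 0 -0.004" --pt "0 0 -0.003" --pt "0 0 -0.002" --pt "0 0 0" --roll '[0,0,0,0,0]' --grip '[-1,-1,-1,-1,-1]'

```text
time: 11.15
position: [0.497, -0.0877, 0.0907]
orientation: [-0.214, -2.115, 2.115]
contact_force: [0.1, -0.0, -1.0]
grip_width: -0.002
```

Emit:
send_rows --pt "0 0 -0.002" --pt "0 0 -0.002" --pt "0 0 0" --roll '[0,0,0]' --grip '[-1,-1,-1]'

```text
time: 11.45
position: [0.4971, -0.0877, 0.0869]
orientation: [-0.214, -2.115, 2.115]
contact_force: [1.1, -0.1, 0.6]
grip_width: -0.006
```

Emit:
send_rows --pt "0 0 -0.002" --pt "0 0 0" --pt "0 0 0" --roll '[0,0,0]' --grip '[-1,-1,-1]'

```text
time: 11.75
position: [0.4972, -0.0878, 0.0851]
orientation: [-0.214, -2.115, 2.115]
contact_force: [0.6, -1.0, 0.4]
grip_width: -0.001
```

```bash
python3 - <<'E'
from h import *
im=r.camera("wrist"); a=r.camera("side")
cv2.imwrite("pics/w5.png",np.vstack([im[150:400,100:460],cv2.resize(a[150:275,170:350],(360,250),interpolation=cv2.INTER_CUBIC)])[:,:,::-1])
E
```

```text
(no output)
```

View pics/w5.png

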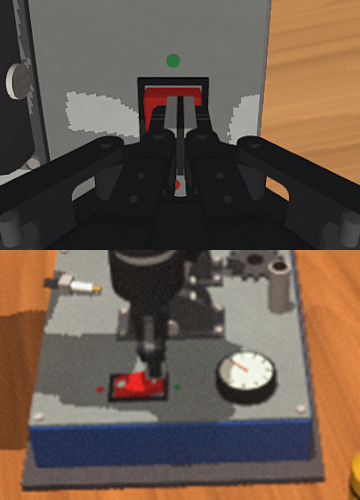

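The finger is on the rocker. I'll lift off and check its state.

Emit:
send_rows --pt "0 0 0.03" --pt "0 0 0.05" --pt "0 0 0.05" --pt "0 0 0.05" --pt "-0.026 0.005 0.05" --pt "-0.026 0.006 0" --pt "0 0 0" --roll '[0,0,0,0,0,0,0]' --grip '[-1,-1,-1,-1,-1,-1,-1]'

```text
time: 12.55
position: [0.4467, -0.0768, 0.3112]
orientation: [-0.217, -2.116, 2.117]
contact_force: [-1.1, -0.7, 0.7]
grip_width: -0.004
```

```bash
python3 - <<'E'
from h import *
np.set_printoptions(precision=4,suppress=True)
st=r.read_state(); w=r.camera("wrist"); a=r.camera("side"); a0=cv2.imread("pics/side0.png")[:,:,::-1]; w0=cv2.imread("pics/w4.png")[:,:,::-1]
f=lambda x:cv2.resize(x,(390,290),interpolation=cv2.INTER_CUBIC)
cv2.imwrite("pics/w6.png",np.vstack([np.hstack([f(a0[190:250,200:280]),f(a[190:250,200:280])]),np.hstack([f(w0[100:205,205:345]),f(w[90:195,205:345])])])[:,:,::-1])
C={"wrist":cam("wrist",st),"side":cam("side")}; print(st["position"],st["contact_force"])
for q,z in [("choke_knob",.191),("throttle_knob",.205),("rocker_press",.09)]:
    for n in C:
        p=r.pinpoint(n,q)
        if p: print(q,n,np.array(p[0]["uv"]),round(p[0]["confidence"],2),onz(C[n],p[0]["uv"],z))
E
```

```text
[ 0.4467 -0.0768  0.3112] [-1.098  -0.7148  0.6625]
choke_knob wrist [51.6 60.9] 0.9 [0.6183 0.1023 0.191 ]
choke_knob side [280.5 124.8] 0.52 [0.6182 0.1028 0.191 ]
throttle_knob wrist [151.   91.7] 0.59 [0.5675 0.0127 0.205 ]
throttle_knob side [264.6 141.6] 0.8 [0.5633 0.0235 0.205 ]
rocker_press wrist [277.4 141.8] 0.73 [ 0.4981 -0.0843  0.09  ]
rocker_press side [246.  215.5] 0.71 [ 0.4945 -0.0836  0.09  ]
```

View pics/w6.png

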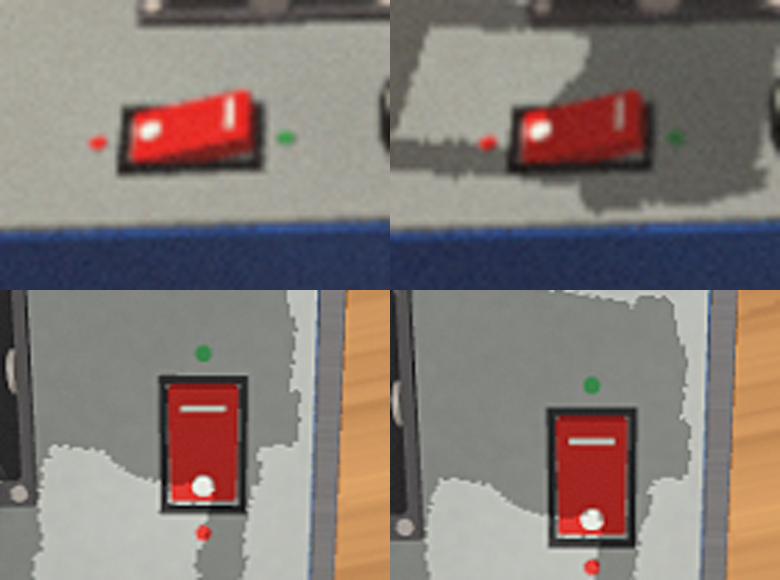

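```bash
python3 - <<'E'
from h import *
np.set_printoptions(precision=4,suppress=True)
st=r.read_state(); w=cam("wrist",st); s=cam("side"); t=cam("top")
X=np.array([.4972,-.0878,.0851])
print("tcp side",proj(s,X),"tcp wrist",proj(w,st["position"]))
# pose in w5
s5=dict(position=X,orientation=np.array([-.214,-2.115,2.115])); w5=cam("wrist",s5)
# green dots: w5 full px (273,211); w6: lower right tile, (591,385)-(390,290)->/390*140+205, /290*105+90 ; side tile (675,138)
g5=(273,211); g6=((591-390)/390*140+205,(385-290)/290*105+90); gs=((675-390)/390*80+200,138/290*60+190); gt=(373/1.4,307/1.4)
rd6=((592-390)/390*140+205,(567-290)/290*105+90); rds=((488-390)/390*80+200,142/290*60+190); rdt=(363/1.4,361/1.4)
bar6=((592-390)/390*140+205,(441-290)/290*105+90); bars=((619-390)/390*80+200,113/290*60+190)
print("green all",tri([ray(w5,g5),ray(w,g6),ray(s,gs),ray(t,gt)]),"w",tri([ray(w5,g5),ray(w,g6)]),"st",tri([ray(t,gt),ray(s,gs)]))
print("red",tri([ray(w,rd6),ray(s,rds),ray(t,rdt)]))
print("bar",tri([ray(w,bar6),ray(s,bars)]))
print("in w5: bar",proj(w5,tri([ray(w,bar6),ray(s,bars)])),"tcp",proj(w5,X))
E
```

```text
tcp side [247.6769 218.1378] tcp wrist [279.7907 247.6272]
green all [ 0.5199 -0.0891  0.0801] w [ 0.5202 -0.0886  0.0853] st [ 0.5201 -0.0903  0.0806]
red [ 0.4358 -0.0726  0.081 ]
bar [ 0.4965 -0.0842  0.0965]
in w5: bar [273.7942 257.9432] tcp [279.7907 247.6272]
```

```bash
python3 - <<'E'
import cv2,numpy as np
a=cv2.imread("pics/w5.png"); f=lambda x:cv2.resize(x,(400,400),interpolation=cv2.INTER_CUBIC)
cv2.imwrite("pics/w7.png",np.hstack([f(a[40:200,100:260]),f(a[310:430,80:200])]))
E
```

```text
(no output)
```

View pics/w7.png

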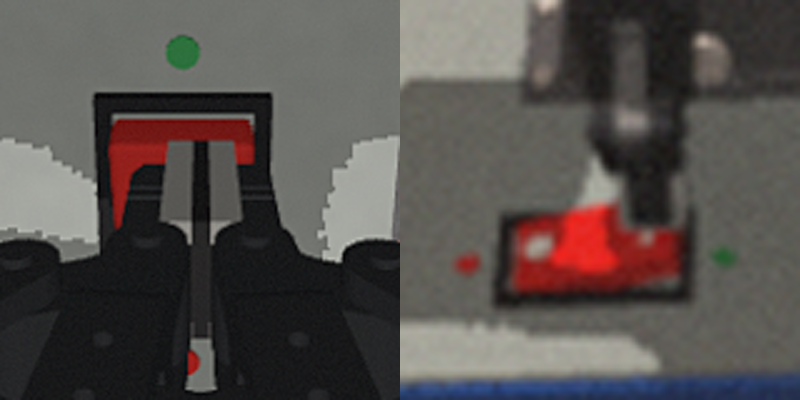

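In the pressed view the rocker looks about level, near its tipping point, so it wasn't pushed far enough. I'll press again, deeper.

Emit:
send_rows --pt "0.027 -0.004 0" --pt "0.027 -0.004 0" --pt "0 0 -0.05" --pt "0 0 -0.05" --pt "0 0 -0.05" --pt "0 0 -0.05" --pt "0 0 -0.005" --pt "0 0 -0.005" --pt "0 0 -0.005" --pt "0 0 0" --roll '[0,0,0,0,0,0,0,0,0,0]' --grip '[-1,-1,-1,-1,-1,-1,-1,-1,-1,-1]'

```text
time: 13.95
position: [0.5035, -0.0858, 0.0959]
orientation: [-0.218, -2.116, 2.117]
contact_force: [0.6, 0.2, 0.0]
grip_width: -0.001
```

Emit:
send_rows --pt "0 0 -0.003" --pt "0 0 -0.003" --pt "0 0 -0.002" --pt "0 0 0" --roll '[0,0,0,0]' --grip '[-1,-1,-1,-1]'

```text
time: 14.35
position: [0.5021, -0.0853, 0.0862]
orientation: [-0.214, -2.115, 2.115]
contact_force: [0.5, 0.1, -0.4]
grip_width: -0.001
```

Emit:
send_rows --pt "0 0 -0.002" --pt "0 0 -0.002" --pt "0 0 0" --roll '[0,0,0]' --grip '[-1,-1,-1]'

```text
time: 14.65
position: [0.5021, -0.0853, 0.082]
orientation: [-0.214, -2.115, 2.115]
contact_force: [-0.2, 0.1, 0.0]
grip_width: 0.002
```

Emit:
send_rows --pt "0 0 -0.001" --pt "0 0 -0.001" --pt "0 0 0" --roll '[0,0,0]' --grip '[-1,-1,-1]'

```text
time: 14.95
position: [0.5023, -0.0854, 0.0802]
orientation: [-0.214, -2.115, 2.115]
contact_force: [0.3, -0.5, -0.4]
grip_width: -0.001
```

Emit:
send_rows --pt "0 0 -0.002" --pt "0 0 -0.001" --pt "0 0 0" --roll '[0,0,0]' --grip '[-1,-1,-1]'

```text
time: 15.25
position: [0.5025, -0.0854, 0.0773]
orientation: [-0.215, -2.115, 2.116]
contact_force: [0.6, 0.0, -0.6]
grip_width: 0.0
```

```bash
python3 - <<'E'
from h import *
im=r.camera("wrist"); a=r.camera("side"); f=lambda x:cv2.resize(x,(400,400),interpolation=cv2.INTER_CUBIC)
cv2.imwrite("pics/w8.png",np.hstack([f(im[190:350,200:360]),f(a[180:240,210:270])])[:,:,::-1])
E
```

```text
(no output)
```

View pics/w8.png

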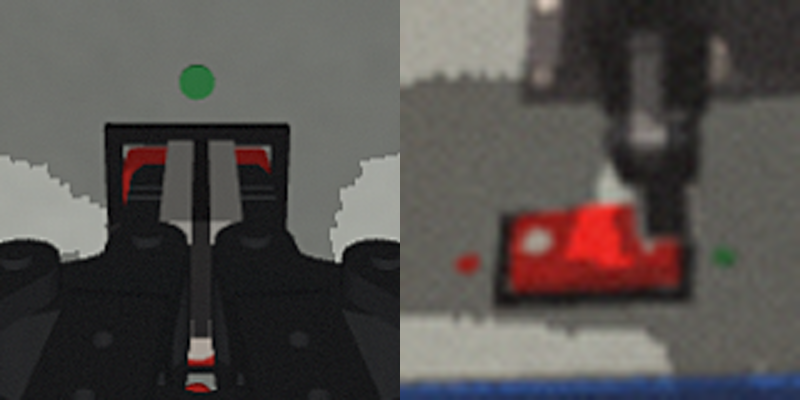

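The rocker now shows its far end sunk further. I'll keep pressing until it meets the end stop.

Emit:
send_rows --pt "0 0 -0.002" --pt "0 0 -0.001" --pt "0 0 0" --roll '[0,0,0]' --grip '[-1,-1,-1]'

```text
time: 15.65
position: [0.5021, -0.0853, 0.0741]
orientation: [-0.214, -2.115, 2.115]
contact_force: [0.9, -0.2, 0.4]
grip_width: 0.001
```

Emit:
send_rows --pt "0 0 -0.001" --pt "0 0 -0.001" --pt "0 0 0" --roll '[0,0,0]' --grip '[-1,-1,-1]'

```text
time: 15.95
position: [0.5018, -0.0852, 0.0719]
orientation: [-0.213, -2.115, 2.114]
contact_force: [0.1, 0.3, -0.5]
grip_width: -0.002
```

Emit:
send_rows --pt "0 0 -0.001" --pt "0 0 -0.001" --pt "0 0 0" --roll '[0,0,0]' --grip '[-1,-1,-1]'

```text
time: 16.25
position: [0.5021, -0.0853, 0.0701]
orientation: [-0.214, -2.115, 2.115]
contact_force: [0.5, 0.3, 0.6]
grip_width: -0.001
```

Emit:
send_rows --pt "0 0 -0.001" --pt "0 0 -0.001" --pt "0 0 0" --roll '[0,0,0]' --grip '[-1,-1,-1]'

```text
time: 16.55
position: [0.5023, -0.0854, 0.069]
orientation: [-0.215, -2.115, 2.116]
contact_force: [-2.4, 0.3, 6.6]
grip_width: -0.0
```

Emit:
send_rows --pt "0 0 -0.001" --pt "0 0 -0.001" --pt "0 0 0" --roll '[0,0,0]' --grip '[-1,-1,-1]'

```text
time: 16.85
position: [0.5025, -0.0854, 0.0685]
orientation: [-0.216, -2.115, 2.116]
contact_force: [-6.5, 1.6, 20.4]
grip_width: -0.007
```

```bash
python3 - <<'E'
from h import *
print(r.read_state()["contact_force"])
im=r.camera("wrist"); a=r.camera("side"); f=lambda x:cv2.resize(x,(400,400),interpolation=cv2.INTER_CUBIC)
cv2.imwrite("pics/w9.png",np.hstack([f(im[190:350,200:360]),f(a[180:240,210:270])])[:,:,::-1])
E
```

```text
[-6.52716889  1.55776071 20.40482041]
```

View pics/w9.png

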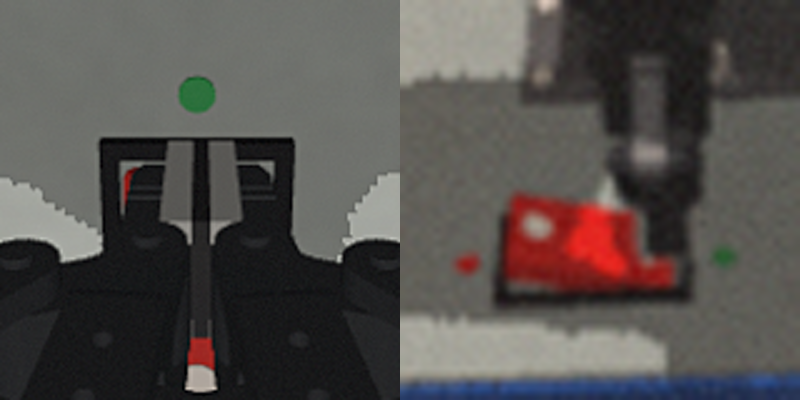

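The rocker is clearly over: its far end is down, its near end is raised, and there is 20 N on the stop. Retracting and doing the final check.

Emit:
send_rows --pt "0 0 0.02" --pt "0 0 0.05" --pt "0 0 0.05" --pt "0 0 0.05" --pt "-0.026 0.005 0.05" --pt "-0.026 0.006 0.02" --pt "0 0 0" --pt "0 0 0" --roll '[0,0,0,0,0,0,0,0]' --grip '[-1,-1,-1,-1,-1,-1,-1,-1]'

```text
time: 17.75
position: [0.4533, -0.0749, 0.3007]
orientation: [-0.216, -2.115, 2.116]
contact_force: [-0.2, -0.1, -0.5]
grip_width: -0.001
```

```bash
python3 - <<'E'
from h import *
np.set_printoptions(precision=4,suppress=True)
st=r.read_state(); w=r.camera("wrist"); a=r.camera("side")
f=lambda x:cv2.resize(x,(390,290),interpolation=cv2.INTER_CUBIC)
cv2.imwrite("pics/w10.png",np.hstack([f(a[190:250,200:280]),f(w[0:290,0:390])])[:,:,::-1])
C={"wrist":cam("wrist",st),"side":cam("side")}; print(st["position"],st["contact_force"])
for q,z in [("choke_knob",.191),("throttle_knob",.205),("rocker_press",.09)]:
    for n in C:
        p=r.pinpoint(n,q)
        if p: print(q,n,np.array(p[0]["uv"]),round(p[0]["confidence"],2),onz(C[n],p[0]["uv"],z))
E
```

```text
[ 0.4533 -0.0749  0.3007] [-0.2495 -0.1183 -0.5367]
choke_knob wrist [46.1 69.5] 0.88 [0.6154 0.1047 0.191 ]
choke_knob side [282.2 125.9] 0.73 [0.6211 0.0971 0.191 ]
throttle_knob wrist [149.9  96.1] 0.74 [0.5687 0.0125 0.205 ]
throttle_knob side [265.7 140.9] 0.73 [0.5663 0.0256 0.205 ]
rocker_press wrist [278.4 145.9] 0.76 [ 0.4997 -0.0826  0.09  ]
rocker_press side [246.2 216.5] 0.77 [ 0.4943 -0.0869  0.09  ]
```

View pics/w10.png

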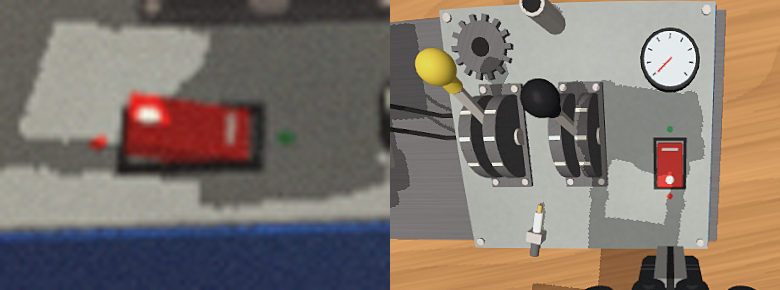

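The rocker stays on with its near end up. The choke knob is at full, the throttle knob is unmoved, and the robot is clear.

```bash
python3 -c "
from bench import r
print(r.hand_in())"
```

```text
the job is handed in; nothing more can be done
None
```

The engine is set for a cold start: choke at full first, then ignition on. I handed it in at about 18 s of the 40 s allowed; no verdict is reported.

- **Choke:** I pushed the lever with the fingers straddling the knob, past the detent until it met the second stop at about 13 N. After backing off, the knob still reads at about (0.617, 0.102), the full-choke position.
- **Ignition:** My first press did not tip the rocker. It needed the TCP at about z = 0.069, some 2 cm below where the geometry put it, and I did not find out why. The second, deeper press ended on the stop at 20 N, and the last picture shows the rocker still on with its far end down.
- **Throttle:** The wrist camera gives the same knob position within 1 mm from after the choke push to the end. The initial two-camera fix was (0.567, 0.012), against (0.569, 0.013) at the end. The side camera's last reading was about 13 mm off in y, but it was noisy throughout and I trusted the wrist view.
- **Tools and parts:** The spark plug, sprocket and socket look undisturbed in the last picture. I did not check the parts on the bench again at the end, but the arm did not go near them. Force was near zero at hand-in, with the gripper well clear of the stand.

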